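# Hang the missing shelf bracket on the bench frame and lock it

## Task

One arm of the small over-bench shelf is still missing. Pick up the loose shelf bracket from the bench, hook its two claws into the top two slots of the bare upright, like the bracket already hanging on the other upright, and press it down, firmly but without forcing, until it is fully home and the spring catch has snapped over it. Let go, and leave everything else on the bench as it is.

Things in the scene. Friction and masses are not known exactly. Their poses are not given: they have to be found in the camera images.
- bracket: Loose grey T-section shelf bracket standing on its flange, about 0.26 kg. Origin: underside, at the back edge, middle plane; +x points out of the back edge, as the claws do; +z up. Flange x -150 to 0 mm, 50 mm wide, 4 thick. Web 10 mm thick; its top edge is flat at z = 80 for x -95 to 0, then slopes down to the tip. Centre of mass near x = -65, low down.
- bracket_top (a point): Middle of the bracket's flat top edge, 60 mm from the back edge: pinch it here from above, across the 10 mm web (along the bracket's y). Axes as the bracket's.
- press_point (a point): Top edge of the bracket 18 mm from the back edge. Pressing down here, close to the upright, keeps the claws from binding; far out they bind.
- upper_claw (a point): Foremost point, at mid height, of the upper of two bright steel claws on the bracket's back edge (x = 11, z = 65.5 mm in the bracket). Each claw is 6 mm thick and 25 mm high: a neck in its top 10 mm joins the back edge, and a tongue hangs 15 mm lower with a gap of 5 to 6 mm between it and the back edge, wider at its tip.
- lower_claw (a point): Foremost point of the lower claw, taken at its mid height (x = 14, z = 15.5 mm in the bracket), 50 mm below the upper one; it has a small toe at the foot of its tongue. The tongues pass down behind the face only while the back edge is within about 1.5 mm of it; their slope then draws the bracket tight.
- bare_upright: White upright without a bracket, fixed on the grey foot, left or right of the other (240 mm apart): channel 44 mm wide, 32 deep, 278 high. On its front is screwed a bare metal slotted strip, 28 mm wide, 4 thick, with four slots 8.5 mm wide, 36 high, 50 mm apart. Origin: at bench level under the middle of the strip's face, which looks along -x; +z up. The foot, 22 mm high, reaches 45 mm in front of the face.
- home (a point): Where the bracket's origin lies, axes alike, when it is locked, if the strip is screwed on dead centre: on the strip's face, 148 mm above the bench. But the strip has long screw holes and may really sit up to 3 mm higher or lower and 6 mm to either side of what this point, the slots' points and the upright say (its depth is true): it must be found by touch or by eye.
- upper_slot (a point): Nominal middle (strip dead centre) of the topmost slot, in the plane of the strip's face, 234 mm above the bench; for the upper claw. The claws enter with the bracket's origin 15 to 26 mm above its locked height (20 is the middle), until its back edge meets the face.
- lower_slot (a point): Nominal middle of the second slot, 184 mm above the bench; for the lower claw. Once in, the bracket goes down: free to 11 mm above home, then the spring catch resists with up to about 15 N, gives way, and the necks stand on the slots' lower edges. Let go earlier, it hangs loosely on the catch.
- catch (a joint): Brass spring catch behind the second slot from the top: 0 at rest, grows (m) as the lower claw's toe pushes it back, about 0.003 at most; back at 0 when it has snapped over the toe.
- partner_upright: The same kind of upright with the same bracket locked in its top two slots; fixed. Origin and axes as the bare upright's. Its bracket reaches 150 mm out from the face, 148 to 228 mm above the bench, 50 mm wide. Leave it alone.
- slide_box: Bystander: blue and white slide box 60 x 95 x 35 mm on the bench before the uprights; origin under its centre.
- oil_bottle: Bystander: amber dropper bottle with black cap, 34 mm across, 78 mm high; origin under its centre.
- specimen_pot: Bystander: clear pot with orange lid, 60 mm across, 70 mm high; origin under its centre.
- petri_dishes: Bystander: stack of three petri dishes, 90 mm across, 43 mm high; origin under its centre.
- beaker: Bystander: clear beaker, 64 mm across, 85 mm high; origin under its centre.
- screwdriver: Bystander: red-handled screwdriver 170 mm long lying on the robot's side of the frame; origin under its middle.

How it is judged:
By the outcome, as a careful person would: the job done as asked, in the order asked, and still so for the second after the job is handed in, with the robot touching nothing.
It also fails if it takes over 72 s, if anything falls off the work surface, if the arm or the gripper's body presses on something with over 40 N, if the wrist force passes 120 N, or if a joint passes its speed limit or range.

## Robot

A 7-joint arm with a two-finger parallel gripper is mounted at the origin on the work surface. World frame = base frame: x ahead of the robot, y to its left, z up, the work surface at z = 0. Lengths are in m, angles in rad, forces in N, time in s.
With the tool pointing down it reaches from about 0.4 to 0.875 m from the base axis. Payload 6.5 kg.
Tool frame: the origin (TCP) lies on the mounting face of the last link; the fingertips stand 173 mm ahead of it and the grasp point (between the pads) lies 155 mm ahead of it; z points along the fingers, y is the direction in which the jaws open and shut (so a half turn about z gives the same grasp; the last joint's range is limited). The gripper opens to 85 mm and grips with 20 to 120 N. Pads are 22 mm wide; open, the fingers measure 114 mm over their backs; the gripper's body (76 mm by 85 mm) begins 54 mm behind the grasp point. The pads swing forward as they close: fully open they stand 13 mm farther back than shut.
Start: joints at [1.255, 0.536, -0.004, 1.538, 0.003, 1.067, -0.071], TCP at [0.161, -0.63, 0.405] pointing down, gripper open.
Joint ranges: [-2.7, 2.7], [-0.37, 2.16], [-1.27, 1.26], [0.24, 2.4], [-1.31, 4.45], [0.19, 1.91], [-2.76, 2.76]. Speed limits (rad/s): [2.39, 2.39, 3.14, 3.14, 3.14, 3.14, 3.14].

## Interface

Orientations are given as a rotation vector (axis times angle).
In Python, from bench import arm gives the robot as it stands.
- The arm moves only by the tool arm_command, never from a script. Its arguments are lists of equal length, an entry for each row: "travel": the shift along the world's x, y, z in cm, a list of three; "rotation": the turn, a rotation vector about the world's x, y, z in rad, a list of three. In form: {"travel": [[dx, dy, dz], ...], "rotation": [[ax, ay, az], ...]}. A call has 1 to 5 rows; each row is the pose to reach, as a shift and turn from the pose commanded when the call began; what a row does not reach only later rows make up. A row lasts 1/8 s, in which the tool goes at most 62.5 mm and 10.7 degrees, less where a joint would pass 70% of its speed; a pose out of reach is approached as far as the arm can. A call with a gripper value outside its range is refused whole. "hand" is the opening in per cent of the stroke, from 0 (shut) to 100 (fully open), set as the call begins (left out, the last holds). The fingers move at their own pace and stop on an object; "squeeze" is the grip in N (left out, the last holds). Time passes only in rows, so rows that repeat a pose let the fingers close. It gives the time, the measured TCP pose, the force and the opening at its end, in the units of the state.
- arm.state(): the state, without advancing time (a new reading comes with each control period).
- arm.snapshot(name): name is "scene" or "side" or "wrist"; returns a dict with "image" (480x640x3 uint8, red, green, blue), "mtx" (3x3 intrinsics, pixels), "k1" (the pictures are not rectified: a ray, as slopes to the right and down, at radius r is drawn at 1 + k1 r^2 times it, then the intrinsics apply), "rvec" (rotation vector, rad) and "tvec" (3), from world to camera coordinates, as OpenCV has them. Camera axes: x right, y down, z forward; pixel columns grow to the right and rows downward; lengths in m; the calibration is good to about 2 mm. A picture is of the moment at which its call begins. There is no depth.
- arm.finish_job(): hands the job in, once; it reports no verdict.
Trained networks look in the newest picture that a camera, given by its name, has taken for a name from the list of things; names that differ only in an ending like _2 or _b are one class to them, and where a whole thing is asked for, a point or a joint stands for the part that bears it (a point fixed in the world has none). Each returns a list of dicts, best first, with "conf" (0 to 1); they miss things now and then, are a little off and sometimes report something else, mostly with a low value. They report only what shows in the picture. A call takes as long as a camera call.
- arm.cut_out(camera, query): "region" (480x640 bool, what is visible of it).
- arm.tip_of(camera, query): "centre" ([x, y, z] in m, in world coordinates, good to about 4 mm: a listed point, or the origin of a listed thing).
The state is a dict: "time": time; "qpos": joint angles; "joint_vel": joint speeds; "effort": joint torques, N m; "position": TCP position; "orientation": TCP orientation; "ft_force": force on the tool from outside, world axes, zero at the start; "ft_torque": the same for the moment, N m; "finger_gap": finger opening in m.
Only numpy, scipy, OpenCV 4.12 (cv2) and the standard library are available. Lean on these libraries where they do the work, as an engineer would, in place of code of your own. Each camera call takes 0.05 s, during which the arm holds its last target.

## Working session

There is one attempt and no reset: what is moved stays moved. The work goes in short steps, Python scripts to look and compute and a tool call to move; the robot and the scene stay as the last step left them, time stands still between calls to the robot, and variables do not carry over. Pictures are saved under pics/ and viewed, and the job is handed in when it is done.

Besides the shell and the picture viewer there is one more tool, called after "Request:" as a command line: name --argument value ..., lists and objects as JSON in quotes. arm_command: Moves the arm, as the interface text tells. Its arguments: {"type":"object","properties":{"travel":{"type":"array"},"rotation":{"type":"array"},"hand":{"type":"number"},"squeeze":{"type":"number"}},"required":["travel","rotation"]}

```bash
ls; mkdir -p pics; cat > h.py <<'E'
import numpy as np, cv2
from bench import arm
def snap(n,f):
    s=arm.snapshot(n); cv2.imwrite('pics/'+f+'.png',s['image'][:,:,::-1]); np.savez('pics/'+f+'.npz',**{k:np.array(v) for k,v in s.items()}); return s
def und(s,uv):
    K=np.array(s['mtx'],float);k=float(s['k1'])
    d=np.array([k,0,0,0,0.])
    return cv2.undistortPoints(np.array(uv,float).reshape(-1,1,2),K,d,).reshape(-1,2)
def ray(s,uv):
    R=cv2.Rodrigues(np.array(s['rvec'],float))[0];t=np.array(s['tvec'],float).ravel()
    p=und(s,uv);d=np.c_[p,np.ones(len(p))]@R
    return -R.T@t,d
def onplane(s,uv,ax,val):
    c,d=ray(s,uv); return c+d*((val-c[ax])/d[:,ax])[:,None]
def proj(s,P):
    return cv2.projectPoints(np.array(P,float).reshape(-1,1,3),np.array(s['rvec'],float),np.array(s['tvec'],float),np.array(s['mtx'],float),np.array([float(s['k1']),0,0,0,0]))[0].reshape(-1,2)
E
python3 - <<'E'
from h import *
st=arm.state();print({k:np.round(v,3) for k,v in st.items()})
for c in ['scene','side','wrist']:
    snap(c,c+'0')
for c in ['scene','side']:
    for q in ['bracket','bracket_top','upper_claw','bare_upright','partner_upright','home','upper_slot','lower_slot','screwdriver']:
        r=arm.tip_of(c,q); print(c,q,[(np.round(x['centre'],4),round(x['conf'],2)) for x in r[:3]])
E
```

```text
pics
{'time': np.float64(0.0), 'qpos': array([ 1.255,  0.537, -0.004,  1.539,  0.003,  1.067, -0.071]), 'joint_vel': array([-0.   ,  0.   , -0.   , -0.   , -0.   ,  0.001, -0.001]), 'effort': array([ 0.0000e+00, -5.8341e+01,  1.0480e+00, -2.5911e+01,  1.2000e-02,
        1.0000e-02, -0.0000e+00]), 'position': array([ 0.161, -0.629,  0.404]), 'orientation': array([-3.115, -0.391,  0.   ]), 'ft_force': array([-0.194,  0.67 ,  0.112]), 'ft_torque': array([ 0.003,  0.003, -0.016]), 'finger_gap': np.float64(0.085)}
scene bracket [(array([ 0.5208, -0.3135, -0.0047]), 0.73)]
scene bracket_top [(array([ 0.4623, -0.3244,  0.0811]), 0.61)]
scene upper_claw [(array([ 0.5256, -0.3184,  0.063 ]), 0.71)]
scene bare_upright [(array([ 0.636 ,  0.2238, -0.0007]), 0.72)]
scene partner_upright [(array([ 0.6033, -0.0097, -0.0033]), 0.97), (array([ 6.675e-01, -4.002e-01, -2.000e-04]), 0.74)]
scene home [(array([0.6348, 0.2261, 0.1445]), 0.69)]
scene upper_slot [(array([0.6354, 0.2247, 0.2324]), 0.87)]
scene lower_slot [(array([0.6354, 0.2243, 0.184 ]), 0.81)]
scene screwdriver [(array([0.4228, 0.2894, 0.0009]), 0.43), (array([ 6.678e-01, -3.991e-01,  3.000e-04]), 0.33), (array([ 0.4615, -0.3261,  0.082 ]), 0.29)]
side bracket [(array([ 0.5193, -0.3187,  0.0024]), 0.74)]
side bracket_top [(array([ 0.4613, -0.3292,  0.0814]), 0.87), (array([ 0.5023, -0.3211,  0.0802]), 0.71), (array([0.6372, 0.2248, 0.1495]), 0.42)]
side upper_claw [(array([ 0.5324, -0.3148,  0.0669]), 0.66)]
side bare_upright []
side partner_upright [(array([ 0.6041, -0.0092,  0.0044]), 0.9)]
side home [(array([0.6363, 0.2262, 0.1522]), 0.83)]
side upper_slot [(array([0.6331, 0.2215, 0.2375]), 0.62)]
side lower_slot [(array([0.6398, 0.2287, 0.1848]), 0.89)]
side screwdriver [(array([ 0.4259,  0.292 , -0.0066]), 0.84)]
```

View pics/scene0.png

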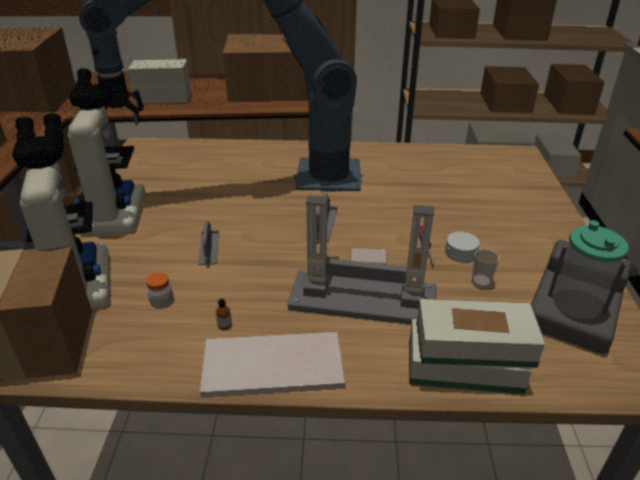

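View pics/side0.png

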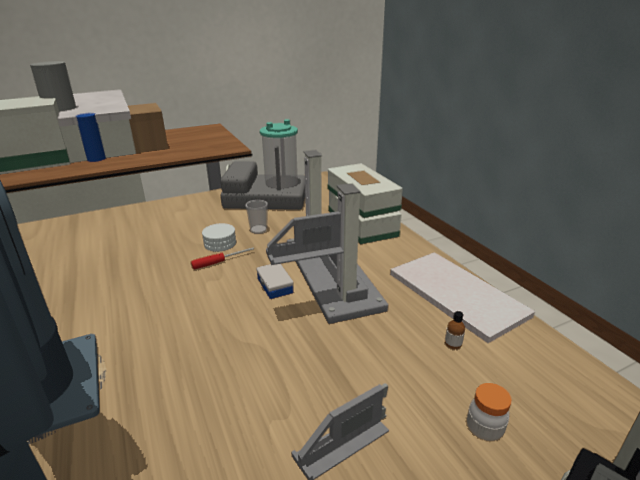

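View pics/wrist0.png

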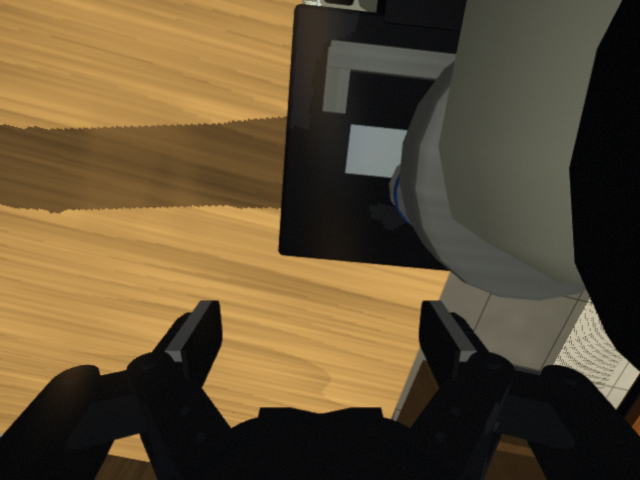

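```bash
python3 - <<'E'
from h import *
s=dict(np.load('pics/wrist0.npz'));st=arm.state()
R=cv2.Rodrigues(s['rvec'])[0];c=-R.T@s['tvec'].ravel()
T=cv2.Rodrigues(np.array(st['orientation']))[0]
print('cam in tool',T.T@(c-st['position']),'\n',T.T@R.T,'\ntool',T, s['mtx'],s['k1'])
for n in ['scene','side']:
    s=dict(np.load(f'pics/{n}0.npz'));R=cv2.Rodrigues(s['rvec'])[0];print(n,-R.T@s['tvec'].ravel(),R[2],s['mtx'][0,0])
for i in range(2):
  for q in ['slide_box','petri_dishes','beaker','specimen_pot','oil_bottle']:
    pass
E
```

```text
cam in tool [0.07759874 0.0003188  0.03139343] 
 [[ 5.03175445e-04 -9.53420997e-01 -3.01642421e-01]
 [ 9.99998704e-01  9.41133636e-04 -1.30658604e-03]
 [ 1.52961239e-03 -3.01641372e-01  9.53420234e-01]] 
tool [[ 9.68942836e-01  2.47284806e-01 -6.63496816e-05]
 [ 2.47284807e-01 -9.68942838e-01  1.34202335e-05]
 [-6.09704289e-05 -2.94107073e-05 -9.99999998e-01]] [[341.58458954   0.         320.11668992]
 [  0.         341.58458954 237.85531126]
 [  0.           0.           1.        ]] -0.004859672102125668
scene [1.68974148 0.03423006 0.92928811] [-0.81982524 -0.02243799 -0.57217403] 550.8053425174631
side [ 0.23209919 -0.71212319  0.59530808] [ 0.37890689  0.79051346 -0.48116322] 437.0990212537304
```

Request:
arm_command --travel '[[0,6,0],[0,12,0],[1,18,0],[3,24,0],[7,28,0]]' --rotation '[[0,0,0.18],[0,0,0.36],[0,0,0.54],[0,0,0.72],[0,0,0.9]]'

```text
time: 1.68
position: [0.23, -0.3477, 0.4048]
orientation: [-2.633, -1.713, 0.002]
ft_force: [1.4, -1.6, -0.4]
finger_gap: 0.0854
```

Request:
arm_command --travel '[[5,1,0],[10,2,0],[15,2,0],[20,2,0],[23,2,0]]' --rotation '[[0,0,0.18],[0,0,0.36],[0,0,0.54],[0,0,0.72],[0,0,0.9]]'

```text
time: 2.3
position: [0.463, -0.3292, 0.4048]
orientation: [1.62, 2.69, 0.001]
ft_force: [-1.1, -0.4, 0.2]
finger_gap: 0.0854
```

Request:
arm_command --travel '[[0,0,0],[0,0,0],[0,0,0],[0,0,0],[0,0,0]]' --rotation '[[0,0,0.18],[0,0,0.36],[0,0,0.54],[0,0,0.72],[0,0,0.9]]'

```text
time: 2.92
position: [0.4606, -0.3299, 0.4047]
orientation: [0.292, 3.128, -0.0]
ft_force: [0.0, 0.2, 0.5]
finger_gap: 0.0854
```

Request:
arm_command --travel '[[0,0,0],[0,0,0],[0,0,0],[0,0,0]]' --rotation '[[0,0,0.18],[0,0,0.37],[0,0,0.37],[0,0,0.37]]'

```text
time: 3.42
position: [0.4606, -0.3299, 0.4047]
orientation: [-0.274, 3.13, -0.0]
ft_force: [-0.0, 0.8, -0.6]
finger_gap: 0.0852
```

```bash
python3 - <<'E'
from h import *
st=arm.state();print({k:np.round(v,4) for k,v in st.items()})
snap('wrist','w1')
for q in ['bracket','bracket_top','upper_claw','press_point','lower_claw']:
    r=arm.tip_of('wrist',q); print(q,[(np.round(x['centre'],4),round(x['conf'],2)) for x in r[:3]])
E
```

```text
{'time': np.float64(3.425), 'qpos': array([ 1.1199,  0.5107, -0.7802,  1.7303,  0.4031,  1.0683,  1.9504]), 'joint_vel': array([-0.0043, -0.0038,  0.0023, -0.0008,  0.0002, -0.0015,  0.0099]), 'effort': array([ 1.95500e-01, -4.80047e+01, -9.35060e+00, -2.38786e+01,
        2.21000e-02,  4.60000e-03,  3.36000e-02]), 'position': array([ 0.4606, -0.3299,  0.4047]), 'orientation': array([-0.2737,  3.1296, -0.    ]), 'ft_force': array([-0.0099,  0.8262, -0.6431]), 'ft_torque': array([ 0.0131, -0.0205,  0.0135]), 'finger_gap': np.float64(0.0852)}
bracket [(array([ 0.5236, -0.3177, -0.0042]), 0.77)]
bracket_top [(array([ 0.4604, -0.3303,  0.08  ]), 0.96)]
upper_claw [(array([ 0.5357, -0.3191,  0.0673]), 0.89)]
press_point [(array([ 0.5009, -0.3193,  0.0792]), 0.61)]
lower_claw []
```

View pics/w1.png

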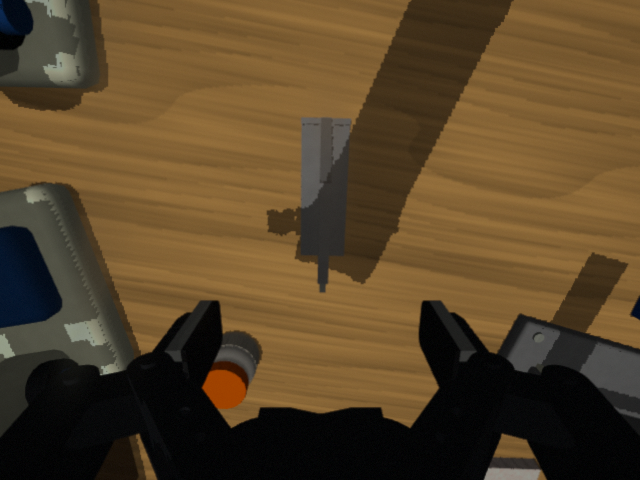

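```bash
python3 - <<'E'
from h import *
im=cv2.imread('pics/w1.png')[100:310,260:400]
cv2.imwrite('pics/w1z.png',cv2.convertScaleAbs(cv2.resize(im,None,fx=4,fy=2.8,interpolation=cv2.INTER_NEAREST),alpha=1.8))
E
```

```text
(no output)
```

View pics/w1z.png

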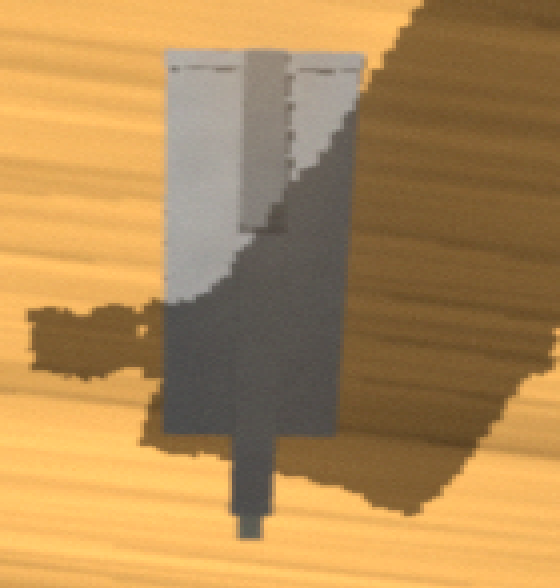

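```bash
python3 - <<'E'
from h import *
s=dict(np.load('pics/w1.npz'))
P=onplane(s,[[325.9,183],[323.1,284]],2,.08);print(P, np.linalg.norm(P[1]-P[0]));d=P[1]-P[0];print('yaw',np.arctan2(d[1],d[0]))
F=onplane(s,[[301.5,118.5],[350.5,118.5],[301,255],[344.5,255]],2,.004);print(F)
for a,b in((0,2),(1,3)):
    d=F[b]-F[a];print(np.arctan2(d[1],d[0]),np.linalg.norm(d))
m=(F[0]+F[1])/2,(F[2]+F[3])/2;d=m[1]-m[0];print('mid',np.arctan2(d[1],d[0]),m)
u=(P[1]-P[0])/np.linalg.norm(P[1]-P[0]);print('top pt',P[1]-0.06*u)
E
```

```text
[[ 0.42741192 -0.33134413  0.08      ]
 [ 0.52162081 -0.31687552  0.08      ]] 0.09531346265931044
yaw 0.1523893161556333
[[ 0.37796577 -0.36448441  0.004     ]
 [ 0.36922957 -0.31508814  0.004     ]
 [ 0.52530607 -0.34152336  0.004     ]
 [ 0.51655232 -0.29200266  0.004     ]]
0.15459343553313892 0.14911865338677438
0.15543603028518307 0.14912052515511642
mid 0.15501473555325065 (array([ 0.37359767, -0.33978627,  0.004     ]), array([ 0.52092919, -0.31676301,  0.004     ]))
top pt [ 0.46231614 -0.32598354  0.08      ]
```

Request:
arm_command --travel '[[0.17,0.39,-4],[0.17,0.39,-9],[0.17,0.39,-14],[0.17,0.39,-18.4],[0.17,0.39,-18.4]]' --rotation '[[0,0,-0.02],[0,0,-0.02],[0,0,-0.02],[0,0,-0.02],[0,0,-0.02]]' --hand 60 --squeeze 60

```text
time: 4.35
position: [0.4611, -0.3251, 0.2181]
orientation: [0.248, -3.127, -0.006]
ft_force: [-0.4, -0.2, 0.4]
finger_gap: 0.0517
```

Request:
arm_command --travel '[[0,0,0],[0,0,0],[0,0,0],[0,0,0],[0,0,0]]' --rotation '[[0,0,0],[0,0,0],[0,0,0],[0,0,0],[0,0,0]]' --hand 0

```text
time: 4.97
position: [0.4632, -0.3264, 0.2226]
orientation: [-0.248, 3.13, -0.004]
ft_force: [-0.5, 1.1, 6.7]
finger_gap: 0.009
```

```bash
python3 - <<'E'
from h import *
st=arm.state();print({k:np.round(v,4) for k,v in st.items()})
snap('wrist','w2')
E
```

```text
{'time': np.float64(4.975), 'qpos': array([ 0.9907,  0.747 , -0.6196,  1.8441,  0.6191,  0.749 ,  1.7578]), 'joint_vel': array([-0.0017,  0.0003,  0.0019, -0.0001, -0.0001, -0.0005,  0.0006]), 'effort': array([-1.98800e-01, -5.16801e+01, -9.07100e+00, -1.52324e+01,
        6.80000e-02, -3.44400e-01, -1.55000e-02]), 'position': array([ 0.4632, -0.3264,  0.2226]), 'orientation': array([-0.2478,  3.1295, -0.0035]), 'ft_force': array([-0.4898,  1.1152,  6.6994]), 'ft_torque': array([ 0.0572,  0.2605, -0.0318]), 'finger_gap': np.float64(0.009)}
```

View pics/w2.png

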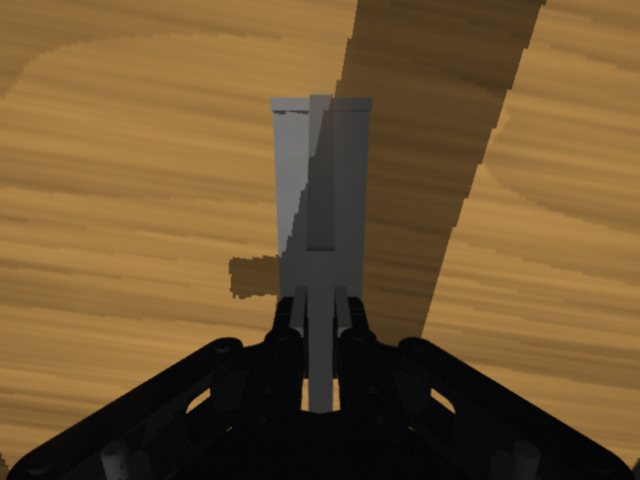

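Request:
arm_command --travel '[[0,0,3],[0,0,9],[0,0,15],[0,0,21],[0,0,26]]' --rotation '[[0,0,0],[0,0,0],[0,0,0],[0,0,0],[0,0,0]]'

```text
time: 5.65
position: [0.462, -0.3255, 0.4836]
orientation: [-0.248, 3.131, -0.002]
ft_force: [-0.1, -0.4, -3.0]
finger_gap: 0.0088
```

Request:
arm_command --travel '[[0,5,2.5],[0,10,3],[0,15,3],[0,20,3],[0,25,3]]' --rotation '[[0,0,-0.05],[0,0,-0.1],[0,0,-0.15],[0,0,-0.2],[0,0,-0.25]]'

```text
time: 6.28
position: [0.4617, -0.0741, 0.511]
orientation: [0.147, 3.138, -0.002]
ft_force: [0.9, -0.1, -2.9]
finger_gap: 0.009
```

Request:
arm_command --travel '[[0,5,0],[0,10,0],[1,14,0],[3,16.6,0],[5.3,16.6,0]]' --rotation '[[0,0,-0.04],[0,0,-0.04],[0,0,-0.04],[0,0,-0.04],[0,0,-0.04]]'

```text
time: 6.9
position: [0.5148, 0.0929, 0.5112]
orientation: [0.199, 3.135, 0.0]
ft_force: [-0.1, -0.5, -1.7]
finger_gap: 0.0091
```

Request:
arm_command --travel '[[0,0,-1],[0,0,-1],[0,0,-1]]' --rotation '[[0,0,0],[0,0,0],[0,0,0]]'

```text
time: 7.28
position: [0.5148, 0.0899, 0.5008]
orientation: [-0.207, -3.135, 0.001]
ft_force: [-1.7, -0.4, -2.4]
finger_gap: 0.0091
```

```bash
python3 - <<'E'
from h import *
st=arm.state();print({k:np.round(v,4) for k,v in st.items()})
snap('wrist','w3')
for q in ['home','bare_upright','upper_slot','lower_slot','upper_claw','bracket','partner_upright']:
    r=arm.tip_of('wrist',q); print(q,[(np.round(x['centre'],4),round(x['conf'],2)) for x in r[:3]])
E
```

```text
{'time': np.float64(7.275), 'qpos': array([ 0.5014,  0.3659, -0.9638,  1.7168,  0.3181,  1.2268,  0.8983]), 'joint_vel': array([ 0.0014, -0.0022, -0.0035, -0.009 ,  0.0019, -0.0008, -0.0005]), 'effort': array([-7.47000e-02, -3.90106e+01, -8.38540e+00, -2.73270e+01,
       -3.40000e-03,  3.72000e-02,  2.00000e-04]), 'position': array([0.5148, 0.0899, 0.5008]), 'orientation': array([-2.0700e-01, -3.1347e+00,  1.2000e-03]), 'ft_force': array([-1.7024, -0.3822, -2.4332]), 'ft_torque': array([-0.0238, -0.0646,  0.0092]), 'finger_gap': np.float64(0.0091)}
home [(array([0.6377, 0.2275, 0.1517]), 0.66)]
bare_upright [(array([0.636 , 0.2268, 0.0009]), 0.94), (array([0.5143, 0.0853, 0.3578]), 0.35)]
upper_slot [(array([0.634 , 0.2235, 0.2347]), 0.63)]
lower_slot [(array([0.6371, 0.2273, 0.1845]), 0.88)]
upper_claw []
bracket [(array([0.5719, 0.077 , 0.275 ]), 0.94), (array([5.603e-01, 4.136e-01, 5.000e-04]), 0.56)]
partner_upright [(array([ 0.6073, -0.0139,  0.001 ]), 0.88)]
```

View pics/w3.png

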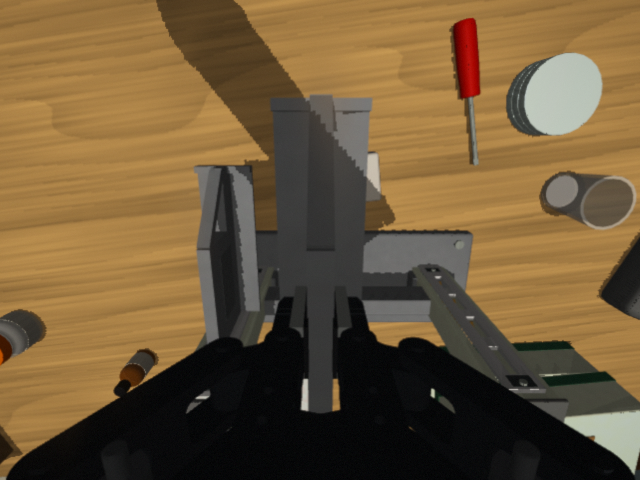

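```bash
python3 - <<'E'
from h import *
im=cv2.imread('pics/w3.png')[250:405,400:580]
cv2.imwrite('pics/w3z.png',cv2.convertScaleAbs(cv2.resize(im,None,fx=4.4,fy=3.8,interpolation=cv2.INTER_CUBIC),alpha=2))
E
```

```text
(no output)
```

View pics/w3z.png

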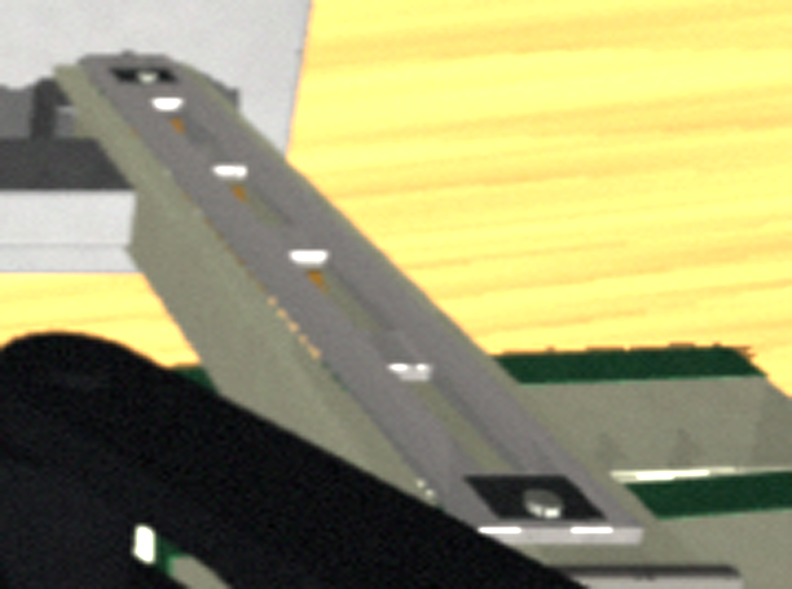

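```bash
cat >> h.py <<'E'
def rectify(s,o,yaw,f,ys=(-30,30),zs=(60,290),sc=2.5,xoff=0):
    ux=np.array([np.cos(yaw),np.sin(yaw),0]);uy=np.array([-np.sin(yaw),np.cos(yaw),0])
    Y,Z=np.meshgrid(np.arange(ys[0],ys[1],1/sc),np.arange(zs[1],zs[0],-1/sc))
    P=np.array([o[0],o[1],0])+xoff*ux+Y.reshape(-1,1)/1000*uy+np.outer(Z.ravel()/1000,[0,0,1])
    m=proj(s,P).astype(np.float32).reshape(Y.shape+(2,))
    im=cv2.remap(s['image'],m[...,0],m[...,1],cv2.INTER_CUBIC)
    im=cv2.convertScaleAbs(im,alpha=1.8)[:,:,::-1].copy()
    for y in range(int(ys[0]),int(ys[1])+1,10): cv2.line(im,(int((y-ys[0])*sc),0),(int((y-ys[0])*sc),8 if y else 25),(0,0,255),1)
    for z in range(int(zs[0])//10*10,int(zs[1])+1,10): cv2.line(im,(0,int((zs[1]-z)*sc)),(15 if z%50==0 else 6,int((zs[1]-z)*sc)),(0,255,0),1)
    cv2.imwrite('pics/'+f+'.png',im)
E
python3 - <<'E'
from h import *
s=dict(np.load('pics/w3.npz'))
rectify(s,(.636,.2255),-.135,'r3',ys=(-60,60),sc=2.5)
E
```

```text
(no output)
```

View pics/r3.png

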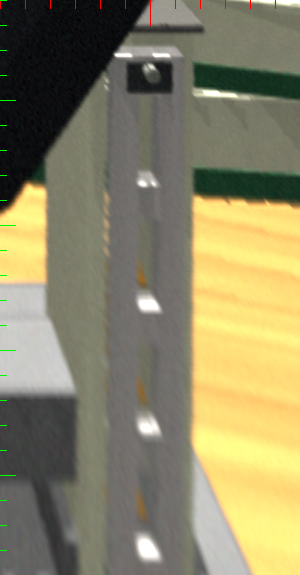

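```bash
python3 - <<'E'
from h import *
s=dict(np.load('pics/w3.npz'))
rectify(s,(.636,.2255),-.135,'r3b',ys=(-25,25),zs=(130,285),sc=6)
im=cv2.imread('pics/r3b.png');a=im[:450];b=im[450:];
b=np.pad(b,((0,max(0,450-len(b))),(0,0),(0,0)))[:480];a=np.pad(a,((0,len(b)-len(a)),(0,0),(0,0)))
cv2.imwrite('pics/r3c.png',np.hstack([a,b]))
E
```

```text
(no output)
```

View pics/r3c.png

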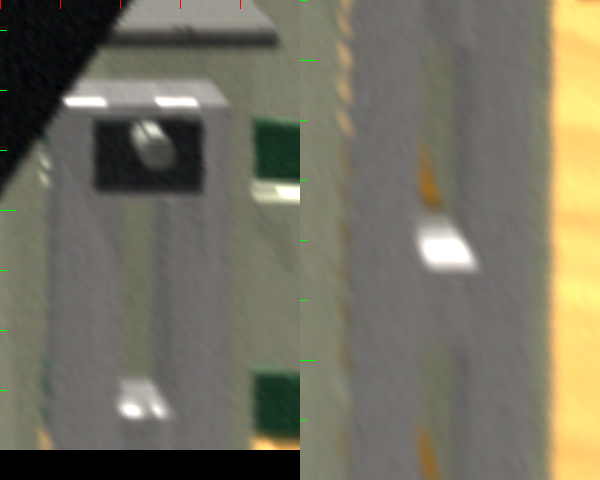

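```bash
python3 - <<'E'
from h import *
s=dict(np.load('pics/w3.npz'))
im=s['image'].astype(float).mean(2)
# foot near edge: strongest row gradient
pts=[]
for c in list(range(262,272))+list(range(385,465,4)):
    g=np.diff(cv2.GaussianBlur(im[215:250],(3,3),0)[:,c]); r=np.argmin(g); pts.append((c,215+r+1))
print(pts)
P=onplane(s,pts,2,.022);A=np.polyfit(P[:,1],P[:,0],1);print('yaw',-np.arctan(A[0]),'resid',np.std(P[:,0]-np.polyval(A,P[:,1])))
print('front edge x at y=.2255',np.polyval(A,.2255), '-> face ', np.polyval(A,.2255)+.045/np.cos(.135))
st=arm.state();print(st['position'],st['orientation'])
E
```

```text
[(262, np.int64(230)), (263, np.int64(231)), (264, np.int64(231)), (265, np.int64(230)), (266, np.int64(230)), (267, np.int64(230)), (268, np.int64(230)), (269, np.int64(230)), (270, np.int64(230)), (271, np.int64(230)), (385, np.int64(230)), (389, np.int64(230)), (393, np.int64(230)), (397, np.int64(231)), (401, np.int64(230)), (405, np.int64(230)), (409, np.int64(231)), (413, np.int64(230)), (417, np.int64(230)), (421, np.int64(230)), (425, np.int64(230)), (429, np.int64(230)), (433, np.int64(230)), (437, np.int64(230)), (441, np.int64(231)), (445, np.int64(230)), (449, np.int64(231)), (453, np.int64(231)), (457, np.int64(230)), (461, np.int64(230))]
yaw -0.1317816777423541 resid 0.0006064854335691915
front edge x at y=.2255 0.5881468180910416 -> face  0.6335600177537141
[0.51533577 0.09004292 0.50079521] [ 2.07005210e-01  3.13455900e+00 -1.45171068e-04]
```

Request:
arm_command --travel '[[0.8,5.9,0],[1.6,11.9,0],[2.4,17.8,0],[3.2,23.8,0],[4,29.7,0]]' --rotation '[[0,0,0],[0,0,0],[0,0,0],[0,0,0],[0,0,0]]'

```text
time: 8.3
position: [0.5558, 0.3888, 0.5004]
orientation: [0.208, 3.135, -0.001]
ft_force: [0.8, -0.5, -2.6]
finger_gap: 0.009
```

Request:
arm_command --travel '[[0,0,0],[0,0,0],[0,0,0]]' --rotation '[[0,0,0],[0,0,0],[0,0,0]]'

```text
time: 8.68
position: [0.5562, 0.3855, 0.5007]
orientation: [0.211, 3.134, -0.002]
ft_force: [-0.3, -0.2, -3.0]
finger_gap: 0.0093
```

```bash
python3 - <<'E'
from h import *
st=arm.state();print({k:np.round(v,4) for k,v in st.items()})
s=snap('wrist','w4')
rectify(s,(.636,.2255),-.135,'r4b',ys=(-25,25),zs=(130,285),sc=6)
im=cv2.imread('pics/r4b.png');a=im[:450];b=im[450:];
b=np.pad(b,((0,max(0,450-len(b))),(0,0),(0,0)))[:480];a=np.pad(a,((0,len(b)-len(a)),(0,0),(0,0)))
cv2.imwrite('pics/r4c.png',np.hstack([a,b]))
E
```

```text
{'time': np.float64(8.675), 'qpos': array([-0.1555,  0.6586, -0.882 ,  1.306 ,  0.5009,  1.4023,  0.424 ]), 'joint_vel': array([ 0.0097, -0.006 , -0.0038,  0.0015, -0.0027, -0.0003, -0.0004]), 'effort': array([-1.06340e+00, -6.05251e+01, -1.35229e+01, -2.65572e+01,
       -6.30000e-02, -1.31000e-02,  1.60000e-03]), 'position': array([0.5562, 0.3855, 0.5007]), 'orientation': array([ 2.1060e-01,  3.1339e+00, -1.7000e-03]), 'ft_force': array([-0.3034, -0.17  , -2.9749]), 'ft_torque': array([-0.1076, -0.0559,  0.0052]), 'finger_gap': np.float64(0.0093)}
```

View pics/r4c.png

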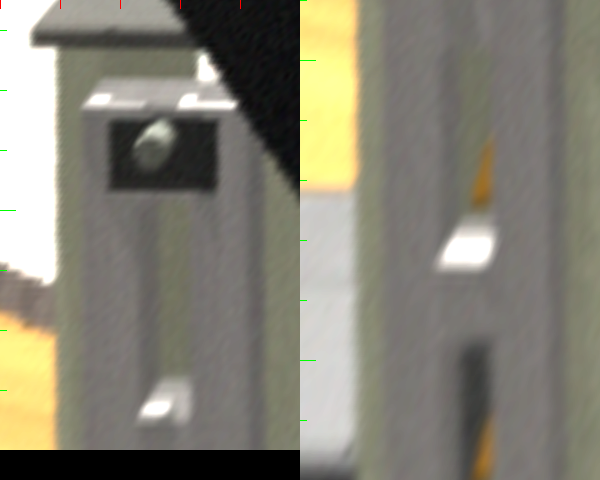

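View pics/w4.png

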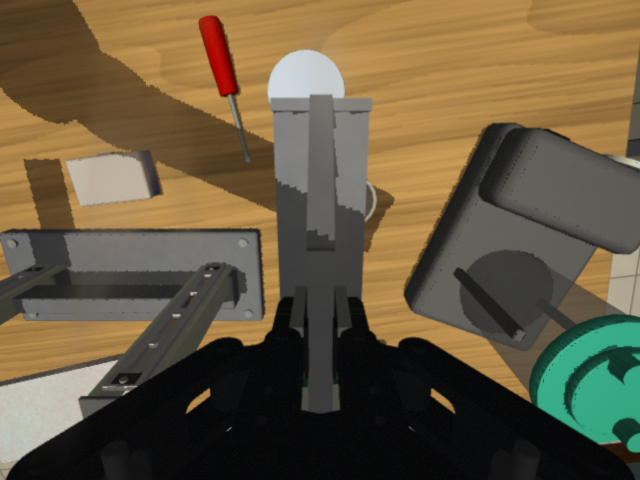

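```bash
python3 - <<'E'
from h import *
yaw=-.134;ux=np.array([np.cos(yaw),np.sin(yaw),0]);uy=np.array([-np.sin(yaw),np.cos(yaw),0])
for f,tcp in (('w3',[.5150,.0900,.5008]),('w4',[.5562,.3855,.5007])):
    s=dict(np.load(f'pics/{f}.npz'));tcp=np.array(tcp)
    im=s['image'].astype(float).mean(2)
    P=onplane(s,[[320,411.5],[320.5,249]],2,tcp[2]-.1426)-tcp
    print(f,P@ux,P@uy)
    g=cv2.cvtColor(s['image'],cv2.COLOR_RGB2BGR)
    cv2.imwrite('pics/'+f+'b.png',cv2.convertScaleAbs(cv2.resize(g[235:425,280:360],None,fx=5,fy=3,interpolation=cv2.INTER_CUBIC),alpha=2.5))
st=arm.state();
S=np.array([.636,.2255,0])+.001*uy
# TCP goal: origin 40mm off face
for off in (.040,.016):
    G=S-(off+.0591)*ux; print(off,G,'delta cm',(G-st['position'])*100)
E
```

```text
w3 [ 0.03330885 -0.03765572] [-0.00065468 -0.00066005]
w4 [ 0.03365217 -0.03730702] [-0.0006582  -0.00050061]
0.04 [0.53792199 0.23973073 0.        ] delta cm [ -1.82933636 -14.57354183 -50.07798406]
0.016 [0.56170684 0.23652435 0.        ] delta cm [  0.54914866 -14.89418025 -50.07798406]
```

View pics/w4b.png

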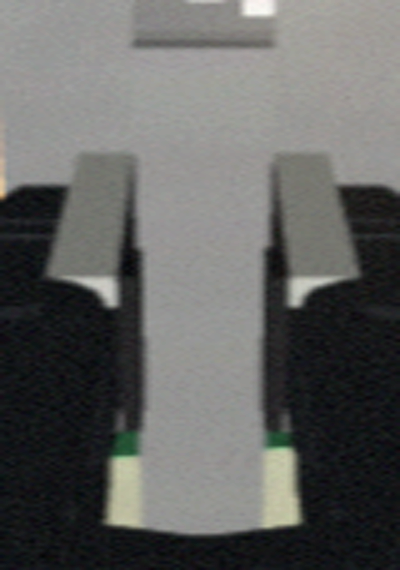

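Request:
arm_command --travel '[[-0.6,-5,0],[-1.2,-10,0],[-1.8,-14.5,-1],[-1.8,-14.5,-6],[-1.8,-14.5,-11.2]]' --rotation '[[0,0,0],[0,0,0],[0,0,0],[0,0,0],[0,0,0]]'

```text
time: 9.35
position: [0.5382, 0.2397, 0.3885]
orientation: [0.213, 3.131, 0.0]
ft_force: [0.3, 0.6, -3.7]
finger_gap: 0.009
```

Request:
arm_command --travel '[[0,0,0],[0,0,0],[0,0,0]]' --rotation '[[0,0,0],[0,0,0],[0,0,0]]'

```text
time: 9.72
position: [0.538, 0.2427, 0.3913]
orientation: [0.207, 3.131, 0.003]
ft_force: [0.5, -0.4, -2.1]
finger_gap: 0.0091
```

```bash
python3 - <<'E'
from h import *
st=arm.state();print({k:np.round(v,4) for k,v in st.items()})
snap('wrist','w5');s=snap('side','s5')
r=arm.tip_of('side','upper_claw');print(r[:2])
g=cv2.cvtColor(s['image'],cv2.COLOR_RGB2BGR)
cv2.imwrite('pics/s5z.png',cv2.convertScaleAbs(cv2.resize(g[130:290,200:400],None,fx=4,fy=3.7,interpolation=cv2.INTER_CUBIC),alpha=1.5))
E
```

```text
{'time': np.float64(9.725), 'qpos': array([ 0.12  ,  0.6069, -0.8824,  1.6798,  0.5177,  1.1009,  0.5237]), 'joint_vel': array([-0.0038,  0.0054,  0.0057,  0.0071,  0.0026, -0.0053, -0.001 ]), 'effort': array([ 1.81900e-01, -5.18568e+01, -1.24913e+01, -2.37058e+01,
       -6.70000e-03,  3.11000e-02,  6.90000e-03]), 'position': array([0.538 , 0.2427, 0.3913]), 'orientation': array([0.207 , 3.1312, 0.0032]), 'ft_force': array([ 0.4999, -0.4213, -2.1369]), 'ft_torque': array([ 0.0015, -0.0354,  0.0119]), 'finger_gap': np.float64(0.0091)}
[{'centre': [0.6078, 0.2327, 0.2324], 'conf': 0.9}, {'centre': [0.5788, 0.2388, 0.2484], 'conf': 0.59}]
```

View pics/s5z.png

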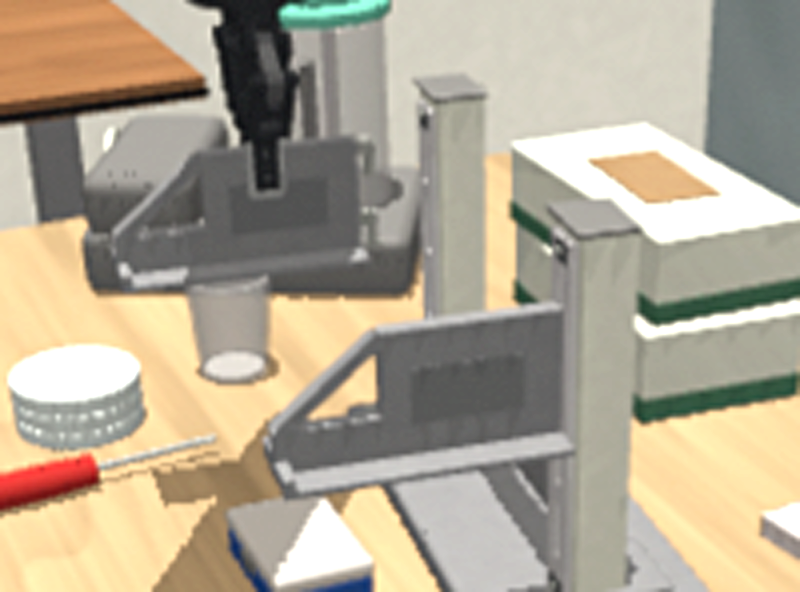

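View pics/w5.png

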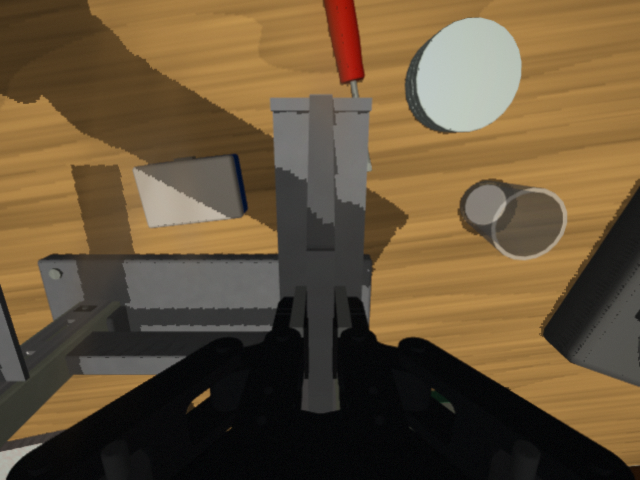

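Request:
arm_command --travel '[[0,0,0],[0,0,0]]' --rotation '[[0,0,0],[0,0,0]]'

```text
time: 10.12
position: [0.5374, 0.2421, 0.3888]
orientation: [0.207, 3.135, -0.0]
ft_force: [-1.1, 0.1, -1.8]
finger_gap: 0.0089
```

```bash
python3 - <<'E'
from h import *
for i in range(5):
    st=arm.state();print(np.round(st['position'],4),np.round(st['orientation'],4),np.round(st['ft_force'],2))
    s=arm.snapshot('wrist')
E
```

```text
[0.5374 0.2421 0.3888] [ 2.0670e-01  3.1346e+00 -1.0000e-04] [-1.07  0.06 -1.84]
[0.5374 0.2421 0.3888] [0.2067 3.1346 0.    ] [-0.55  0.04 -2.22]
[0.5374 0.2421 0.3887] [-0.2068 -3.1348  0.    ] [ 0.    0.7  -3.21]
[0.5373 0.2421 0.3887] [-2.0670e-01 -3.1347e+00  1.0000e-04] [-0.17  0.82 -3.41]
[0.5374 0.2421 0.3886] [-2.0690e-01 -3.1347e+00  1.0000e-04] [ 0.34  0.51 -3.01]
```

Request:
arm_command --travel '[[0.6,-0.26,0],[1.2,-0.34,0],[1.8,-0.42,0],[2.2,-0.47,0],[2.2,-0.47,0]]' --rotation '[[0,0,0],[0,0,0],[0,0,0],[0,0,0],[0,0,0]]'

```text
time: 11.0
position: [0.5597, 0.2373, 0.3886]
orientation: [-0.207, -3.135, -0.0]
ft_force: [-0.1, 0.4, -2.8]
finger_gap: 0.0093
```

Request:
arm_command --travel '[[0,0,0],[0,0,0],[0,0,0],[0,0,0]]' --rotation '[[0,0,0],[0,0,0],[0,0,0],[0,0,0]]'

```text
time: 11.5
position: [0.5593, 0.2374, 0.3887]
orientation: [0.207, 3.135, -0.0]
ft_force: [0.5, 0.5, -2.4]
finger_gap: 0.0091
```

```bash
cat >> h.py <<'E'
YAW=-.1317;UX=np.array([np.cos(YAW),np.sin(YAW),0]);UY=np.array([-np.sin(YAW),np.cos(YAW),0])
S=np.array([.636,.2255,0])+.0015*UY
def rep():
    st=arm.state();p=np.array(st['position'])-S;f=np.array(st['ft_force']);o=np.array(st['orientation']);T=cv2.Rodrigues(o)[0]
    print('t',round(st['time'],2),"x' %.2f y' %.2f z %.2f mm; F x' %.1f y' %.1f z %.1f; yaw %.4f toolz %s torque %s"%(p@UX*1e3,p@UY*1e3,p[2]*1e3,f@UX,f@UY,f[2],np.arctan2(-T[1,0],-T[0,0]),np.round(T[:,2],4),np.round(st['ft_torque'],2)), 'gap',round(st['finger_gap'],4))
E
python3 - <<'E'
from h import *
rep()
E
```

```text
t 11.5 x' -77.58 y' 0.23 z 388.72 mm; F x' 0.4 y' 0.5 z -2.4; yaw -0.1316 toolz [ 0.e+00 -1.e-04 -1.e+00] torque [ 0.01 -0.04 -0.01] gap 0.0091
```

Request:
arm_command --travel '[[0.3,-0.06,0],[0.6,-0.1,0],[0.8,-0.13,0],[0.8,-0.13,0],[0.8,-0.13,0]]' --rotation '[[0,0,0],[0,0,0],[0,0,0],[0,0,0],[0,0,0]]'

```text
time: 12.12
position: [0.5673, 0.2362, 0.3887]
orientation: [-0.207, -3.135, -0.0]
ft_force: [-0.6, -0.6, -2.8]
finger_gap: 0.009
```

```bash
python3 - <<'E'
from h import *
rep()
E
```

```text
t 12.12 x' -69.50 y' 0.05 z 388.67 mm; F x' -0.5 y' -0.6 z -2.8; yaw -0.1316 toolz [-1.e-04  1.e-04 -1.e+00] torque [-0.03 -0.06 -0.01] gap 0.009
```

Request:
arm_command --travel '[[0.2,-0.03,0],[0.4,-0.05,0],[0.4,-0.05,0],[0.4,-0.05,0]]' --rotation '[[0,0,0],[0,0,0],[0,0,0],[0,0,0]]'

```text
time: 12.62
position: [0.5714, 0.2356, 0.3887]
orientation: [-0.207, -3.135, -0.0]
ft_force: [-0.9, 0.4, -3.1]
finger_gap: 0.0091
```

```bash
python3 - <<'E'
from h import *
rep()
E
```

```text
t 12.62 x' -65.40 y' 0.04 z 388.67 mm; F x' -0.9 y' 0.3 z -3.1; yaw -0.1317 toolz [-0.e+00  1.e-04 -1.e+00] torque [-0.01 -0.   -0.  ] gap 0.0091
```

Request:
arm_command --travel '[[0.2,-0.03,0],[0.4,-0.05,0],[0.4,-0.05,0],[0.4,-0.05,0]]' --rotation '[[0,0,0],[0,0,0],[0,0,0],[0,0,0]]'

```text
time: 13.12
position: [0.5753, 0.2351, 0.3887]
orientation: [-0.207, -3.135, 0.0]
ft_force: [0.0, 0.4, -2.9]
finger_gap: 0.0089
```

```bash
python3 - <<'E'
from h import *
rep()
s=snap('side','s6')
g=cv2.cvtColor(s['image'],cv2.COLOR_RGB2BGR)
cv2.imwrite('pics/s6z.png',cv2.convertScaleAbs(cv2.resize(g[130:230,230:360],None,fx=6,fy=5.5,interpolation=cv2.INTER_CUBIC),alpha=1.5))
E
```

```text
t 13.12 x' -61.39 y' 0.06 z 388.66 mm; F x' -0.0 y' 0.4 z -2.9; yaw -0.1317 toolz [-1.e-04 -0.e+00 -1.e+00] torque [ 0.03 -0.   -0.05] gap 0.0089
```

View pics/s6z.png

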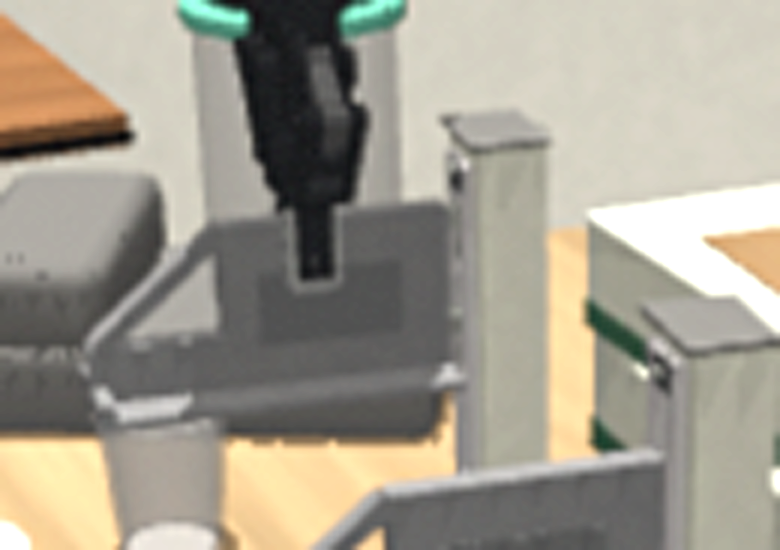

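Request:
arm_command --travel '[[0.15,-0.02,0],[0.25,-0.03,0],[0.25,-0.03,0]]' --rotation '[[0,0,0],[0,0,0],[0,0,0]]'

```text
time: 13.55
position: [0.578, 0.2347, 0.3887]
orientation: [0.207, 3.135, 0.0]
ft_force: [0.0, -0.3, -2.6]
finger_gap: 0.009
```

```bash
python3 - <<'E'
from h import *
rep()
E
```

```text
t 13.55 x' -58.72 y' 0.03 z 388.66 mm; F x' 0.0 y' -0.3 z -2.6; yaw -0.1319 toolz [ 0.  0. -1.] torque [ 0.04 -0.05 -0.03] gap 0.009
```

Request:
arm_command --travel '[[0.1,-0.01,0],[0.2,-0.03,0],[0.2,-0.03,0]]' --rotation '[[0,0,0],[0,0,0],[0,0,0]]'

```text
time: 13.92
position: [0.58, 0.2344, 0.3887]
orientation: [0.207, 3.135, 0.0]
ft_force: [0.1, 0.3, -1.8]
finger_gap: 0.009
```

```bash
python3 - <<'E'
from h import *
rep()
E
```

```text
t 13.93 x' -56.71 y' -0.00 z 388.68 mm; F x' 0.1 y' 0.4 z -1.8; yaw -0.1319 toolz [ 1.e-04  0.e+00 -1.e+00] torque [-0.01 -0.07  0.02] gap 0.009
```

Request:
arm_command --travel '[[0.1,-0.01,0],[0.2,-0.03,0],[0.2,-0.03,0]]' --rotation '[[0,0,0],[0,0,0],[0,0,0]]'

```text
time: 14.3
position: [0.5808, 0.2347, 0.3884]
orientation: [-0.205, -3.132, 0.001]
ft_force: [-5.8, 0.3, -1.5]
finger_gap: 0.0089
```

```bash
python3 - <<'E'
from h import *
rep()
E
```

```text
t 14.3 x' -55.89 y' 0.34 z 388.36 mm; F x' -5.8 y' -0.4 z -1.5; yaw -0.1307 toolz [-2.8e-03 -3.0e-04 -1.0e+00] torque [-0.02  1.03 -0.02] gap 0.0089
```

Request:
arm_command --travel '[[0,0,-0.1],[0,0,-0.2],[0,0,-0.3],[0,0,-0.4],[0,0,-0.4]]' --rotation '[[0,0,0],[0,0,0],[0,0,0],[0,0,0],[0,0,0]]'

```text
time: 14.92
position: [0.5808, 0.2349, 0.3844]
orientation: [-0.204, -3.132, 0.0]
ft_force: [-5.2, 1.1, -3.1]
finger_gap: 0.009
```

```bash
python3 - <<'E'
from h import *
rep()
E
```

```text
t 14.93 x' -55.94 y' 0.53 z 384.35 mm; F x' -5.3 y' 0.5 z -3.1; yaw -0.1304 toolz [-2.5e-03  1.0e-04 -1.0e+00] torque [0.21 0.95 0.04] gap 0.009
```

Request:
arm_command --travel '[[0,0.02,-0.1],[0,0.04,-0.2],[0,0.04,-0.3],[0,0.04,-0.3]]' --rotation '[[0,0,0],[0,0,0],[0,0,0],[0,0,0]]'

```text
time: 15.42
position: [0.5808, 0.2353, 0.3814]
orientation: [-0.205, -3.132, 0.0]
ft_force: [-4.6, 1.0, -1.3]
finger_gap: 0.0092
```

```bash
python3 - <<'E'
from h import *
rep()
E
```

```text
t 15.43 x' -55.98 y' 0.92 z 381.38 mm; F x' -4.7 y' 0.3 z -1.3; yaw -0.1304 toolz [-2.5e-03  1.0e-04 -1.0e+00] torque [0.25 0.98 0.02] gap 0.0092
```

Request:
arm_command --travel '[[0,0.02,-0.1],[0,0.04,-0.2],[0,0.04,-0.2]]' --rotation '[[0,0,0],[0,0,0],[0,0,0]]'

```text
time: 15.8
position: [0.5809, 0.2354, 0.3793]
orientation: [-0.205, -3.132, 0.001]
ft_force: [-5.5, 0.5, -1.7]
finger_gap: 0.0089
```

```bash
python3 - <<'E'
from h import *
rep()
E
```

```text
t 15.8 x' -55.97 y' 1.12 z 379.32 mm; F x' -5.5 y' -0.2 z -1.7; yaw -0.1306 toolz [-2.6e-03 -3.0e-04 -1.0e+00] torque [ 0.03  0.95 -0.02] gap 0.0089
```

Request:
arm_command --travel '[[0,0,-0.1],[0,0,-0.2],[0,0,-0.2]]' --rotation '[[0,0,0],[0,0,0],[0,0,0]]'

```text
time: 16.18
position: [0.5809, 0.2355, 0.3775]
orientation: [-0.205, -3.132, 0.001]
ft_force: [-6.7, 0.1, -0.9]
finger_gap: 0.0088
```

```bash
python3 - <<'E'
from h import *
rep()
E
```

```text
t 16.18 x' -55.97 y' 1.13 z 377.49 mm; F x' -6.7 y' -0.8 z -0.9; yaw -0.1308 toolz [-2.5e-03 -3.0e-04 -1.0e+00] torque [-0.02  1.09 -0.07] gap 0.0088
```

Request:
arm_command --travel '[[0,0,-0.05],[0,0,-0.1],[0,0,-0.1]]' --rotation '[[0,0,0],[0,0,0],[0,0,0]]'

```text
time: 16.55
position: [0.5808, 0.2355, 0.3768]
orientation: [-0.205, -3.133, 0.001]
ft_force: [-6.1, -0.2, 1.1]
finger_gap: 0.0092
```

```bash
python3 - <<'E'
from h import *
rep()
E
```

```text
t 16.55 x' -56.00 y' 1.18 z 376.75 mm; F x' -6.0 y' -1.0 z 1.1; yaw -0.1308 toolz [-2.4e-03 -4.0e-04 -1.0e+00] torque [-0.11  1.18 -0.03] gap 0.0092
```

Request:
arm_command --travel '[[-0.1,0,0],[-0.1,0,0],[-0.1,0,0],[-0.1,0,0]]' --rotation '[[0,0,0],[0,0,0],[0,0,0],[0,0,0]]' --hand 35

```text
time: 17.05
position: [0.5811, 0.2349, 0.3768]
orientation: [0.207, 3.134, 0.0]
ft_force: [-0.1, -1.2, 0.1]
finger_gap: 0.0297
```

Request:
arm_command --travel '[[0,0,1],[0,0,3],[0,0,5.5],[0,0,5.5],[0,0,5.5]]' --rotation '[[0,0,0],[0,0,0],[0,0,0],[0,0,0],[0,0,0]]'

```text
time: 17.68
position: [0.5808, 0.2349, 0.4319]
orientation: [0.207, 3.134, -0.0]
ft_force: [0.1, -0.2, -0.5]
finger_gap: 0.0299
```

```bash
python3 - <<'E'
from h import *
rep()
s=snap('side','s7');snap('wrist','w7')
g=cv2.cvtColor(s['image'],cv2.COLOR_RGB2BGR)
cv2.imwrite('pics/s7z.png',cv2.convertScaleAbs(cv2.resize(g[130:230,230:360],None,fx=6,fy=5.5,interpolation=cv2.INTER_CUBIC),alpha=1.5))
E
```

```text
t 17.68 x' -55.92 y' 0.56 z 431.93 mm; F x' 0.2 y' -0.2 z -0.5; yaw -0.1318 toolz [ 4.e-04 -2.e-04 -1.e+00] torque [-0.01  0.02  0.01] gap 0.0299
```

View pics/s7z.png

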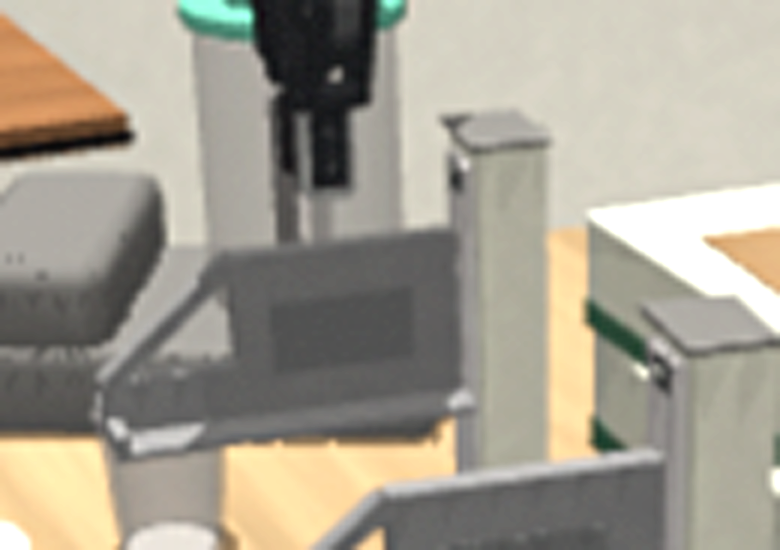

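View pics/w7.png

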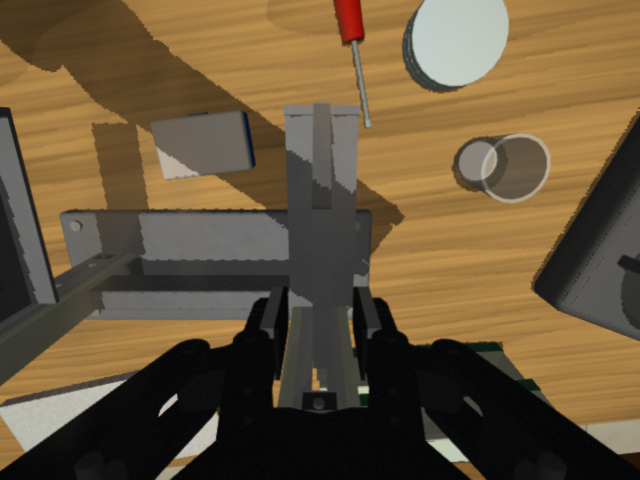

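Request:
arm_command --travel '[[1,-0.1,0],[2.2,-0.25,0],[3.3,-0.4,0],[3.9,-0.46,0],[3.9,-0.46,0]]' --rotation '[[0,0,0],[0,0,0],[0,0,0],[0,0,0],[0,0,0]]' --hand 0

```text
time: 18.4
position: [0.6203, 0.2303, 0.4314]
orientation: [-0.208, -3.134, -0.0]
ft_force: [0.1, 0.6, 0.1]
finger_gap: -0.0001
```

Request:
arm_command --travel '[[0,0,-0.6],[0,0,-1.2],[0,0,-1.8],[0,0,-2.0],[0,0,-2.0]]' --rotation '[[0,0,0],[0,0,0],[0,0,0],[0,0,0],[0,0,0]]'

```text
time: 19.02
position: [0.6199, 0.2303, 0.4116]
orientation: [-0.207, -3.135, 0.0]
ft_force: [-1.4, 0.4, -0.3]
finger_gap: -0.0003
```

```bash
python3 - <<'E'
from h import *
rep()
s=snap('side','s8')
snap('wrist','w8')
g=cv2.cvtColor(s['image'],cv2.COLOR_RGB2BGR)
cv2.imwrite('pics/s8z.png',cv2.convertScaleAbs(cv2.resize(g[130:230,230:360],None,fx=6,fy=5.5,interpolation=cv2.INTER_CUBIC),alpha=1.5))
E
```

```text
t 19.02 x' -16.62 y' 1.18 z 411.55 mm; F x' -1.4 y' 0.2 z -0.3; yaw -0.1317 toolz [-1.e-04 -1.e-04 -1.e+00] torque [-0.02  0.03  0.06] gap -0.0003
```

View pics/s8z.png

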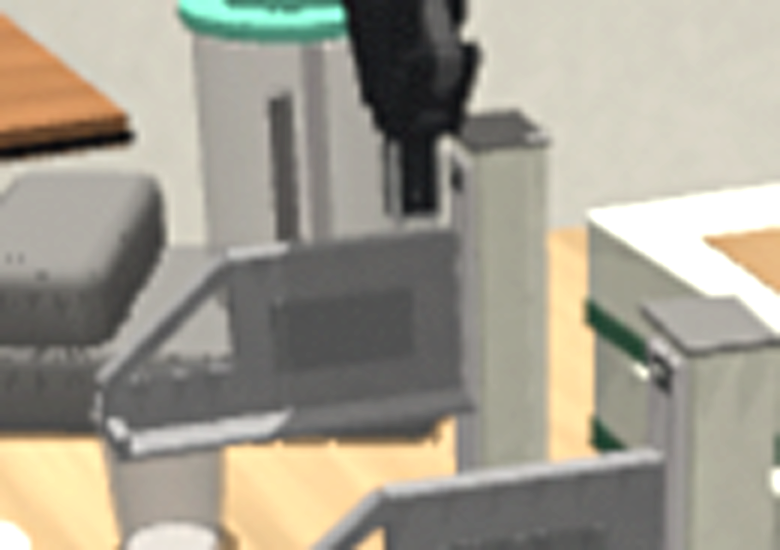

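View pics/w8.png

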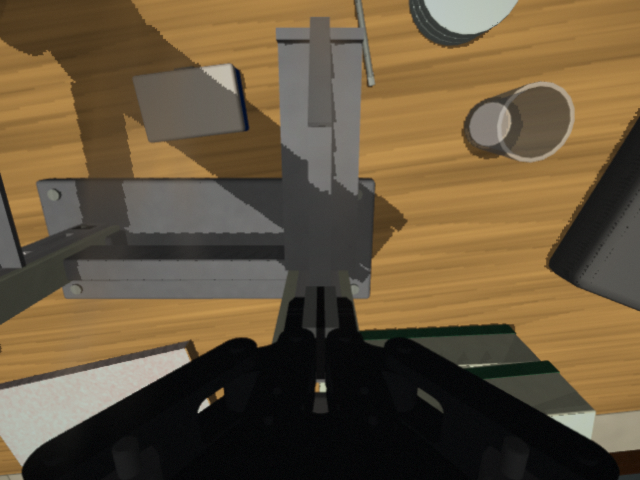

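Request:
arm_command --travel '[[0,0,-0.15],[0,0,-0.3],[0,0,-0.4],[0,0,-0.5],[0,0,-0.6]]' --rotation '[[0,0,0],[0,0,0],[0,0,0],[0,0,0],[0,0,0]]'

```text
time: 19.75
position: [0.6199, 0.2305, 0.4059]
orientation: [0.207, 3.135, 0.0]
ft_force: [-2.1, 0.2, 2.3]
finger_gap: -0.0001
```

```bash
python3 - <<'E'
from h import *
rep()
E
```

```text
t 19.75 x' -16.61 y' 1.31 z 405.89 mm; F x' -2.1 y' -0.1 z 2.3; yaw -0.1318 toolz [ 2.e-04  2.e-04 -1.e+00] torque [-0.08  0.16  0.01] gap -0.0001
```

Request:
arm_command --travel '[[0,0,-0.1],[0,0,-0.2],[0,0,-0.3],[0,0,-0.3]]' --rotation '[[0,0,0],[0,0,0],[0,0,0],[0,0,0]]'

```text
time: 20.25
position: [0.6198, 0.2307, 0.4048]
orientation: [0.207, 3.134, 0.0]
ft_force: [-5.0, -3.0, 12.6]
finger_gap: -0.0001
```

```bash
python3 - <<'E'
from h import *
rep()
E
```

```text
t 20.25 x' -16.77 y' 1.52 z 404.76 mm; F x' -4.5 y' -3.6 z 12.6; yaw -0.1319 toolz [ 0.0012 -0.     -1.    ] torque [-0.59  0.97  0.  ] gap -0.0001
```

Request:
arm_command --travel '[[0,0,-0.05],[0,0,-0.1],[0,0,-0.1]]' --rotation '[[0,0,0],[0,0,0],[0,0,0]]'

```text
time: 20.62
position: [0.6197, 0.2308, 0.4045]
orientation: [0.207, 3.133, 0.0]
ft_force: [-6.0, -2.9, 17.5]
finger_gap: 0.0001
```

```bash
python3 - <<'E'
from h import *
rep()
E
```

```text
t 20.62 x' -16.84 y' 1.64 z 404.49 mm; F x' -5.6 y' -3.7 z 17.5; yaw -0.1319 toolz [ 0.0016  0.     -1.    ] torque [-0.81  1.23  0.  ] gap 0.0001
```

Request:
arm_command --travel '[[0,0,-0.05],[0,0,-0.1],[0,0,-0.1]]' --rotation '[[0,0,0],[0,0,0],[0,0,0]]'

```text
time: 21.0
position: [0.6199, 0.2303, 0.4005]
orientation: [0.207, 3.135, -0.0]
ft_force: [-0.7, 0.3, -0.6]
finger_gap: -0.0
```

```bash
python3 - <<'E'
from h import *
rep()
E
```

```text
t 21.0 x' -16.60 y' 1.12 z 400.52 mm; F x' -0.7 y' 0.2 z -0.6; yaw -0.1318 toolz [ 1.e-04 -2.e-04 -1.e+00] torque [ 0.03 -0.03  0.02] gap -0.0
```

Request:
arm_command --travel '[[0,0,-0.1],[0,0,-0.2],[0,0,-0.3],[0,0,-0.3]]' --rotation '[[0,0,0],[0,0,0],[0,0,0],[0,0,0]]'

```text
time: 21.5
position: [0.6198, 0.2305, 0.3982]
orientation: [0.207, 3.135, -0.0]
ft_force: [-1.9, -1.5, 4.5]
finger_gap: 0.0002
```

```bash
python3 - <<'E'
from h import *
rep()
s=snap('side','s9')
g=cv2.cvtColor(s['image'],cv2.COLOR_RGB2BGR)
cv2.imwrite('pics/s9z.png',cv2.convertScaleAbs(cv2.resize(g[130:230,230:360],None,fx=6,fy=5.5,interpolation=cv2.INTER_CUBIC),alpha=1.5))
E
```

```text
t 21.5 x' -16.69 y' 1.29 z 398.20 mm; F x' -1.7 y' -1.7 z 4.5; yaw -0.1317 toolz [ 1.e-04 -2.e-04 -1.e+00] torque [-0.28  0.35 -0.07] gap 0.0002
```

View pics/s9z.png

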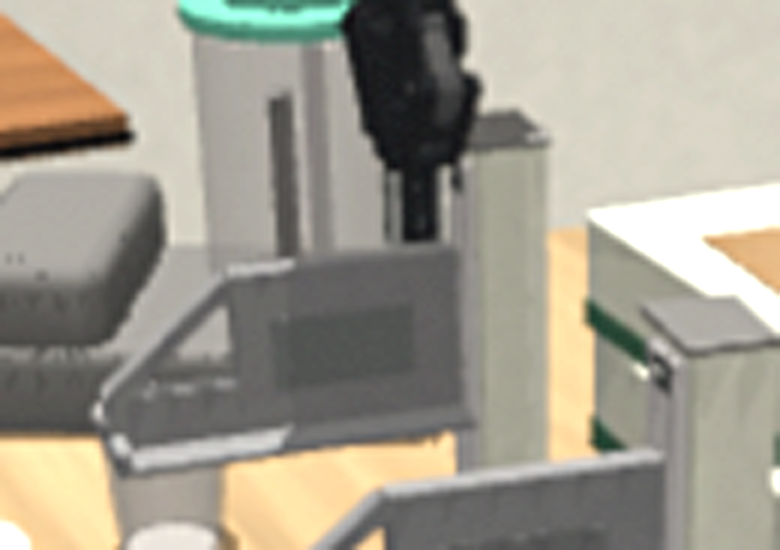

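Request:
arm_command --travel '[[0,0,-0.1],[0,0,-0.2],[0,0,-0.2]]' --rotation '[[0,0,0],[0,0,0],[0,0,0]]'

```text
time: 21.92
position: [0.6198, 0.2307, 0.398]
orientation: [0.207, 3.134, -0.0]
ft_force: [-4.9, -3.3, 14.9]
finger_gap: -0.0002
```

```bash
python3 - <<'E'
from h import *
rep()
E
```

```text
t 21.93 x' -16.78 y' 1.47 z 397.97 mm; F x' -4.4 y' -3.9 z 14.9; yaw -0.1319 toolz [ 1.1e-03 -3.0e-04 -1.0e+00] torque [-0.75  1.13 -0.03] gap -0.0002
```

Request:
arm_command --travel '[[0,0,-0.07],[0,0,-0.15],[0,0,-0.15]]' --rotation '[[0,0,0],[0,0,0],[0,0,0]]'

```text
time: 22.3
position: [0.6198, 0.2309, 0.3978]
orientation: [0.207, 3.133, -0.0]
ft_force: [-8.6, -5.1, 22.2]
finger_gap: -0.0001
```

```bash
python3 - <<'E'
from h import *
rep()
E
```

```text
t 22.3 x' -16.80 y' 1.68 z 397.82 mm; F x' -7.9 y' -6.2 z 22.2; yaw -0.1321 toolz [ 2.1e-03 -2.0e-04 -1.0e+00] torque [-1.15  1.65 -0.07] gap -0.0001
```

Request:
arm_command --travel '[[0,0,0.5],[0,0,2],[0,0,5],[-3,0.4,9],[-8,1,11]]' --rotation '[[0,0,0],[0,0,0],[0,0,0],[0,0,0],[0,0,0]]'

```text
time: 22.92
position: [0.5401, 0.2406, 0.5065]
orientation: [0.21, 3.132, 0.004]
ft_force: [-0.0, 1.3, 0.3]
finger_gap: -0.0001
```

Request:
arm_command --travel '[[0,-5,0],[0,-10,0],[0,-12,0],[0,-12,0],[0,-12,0]]' --rotation '[[0,0,0],[0,0,0],[0,0,0],[0,0,0],[0,0,0]]'

```text
time: 23.55
position: [0.5396, 0.1218, 0.5046]
orientation: [0.204, 3.135, 0.002]
ft_force: [-0.4, 0.0, 0.1]
finger_gap: -0.0001
```

```bash
python3 - <<'E'
from h import *
rep()
s=snap('side','s10')
g=cv2.cvtColor(s['image'],cv2.COLOR_RGB2BGR)
cv2.imwrite('pics/s10z.png',cv2.convertScaleAbs(cv2.resize(g[130:290,200:400],None,fx=4,fy=3.7,interpolation=cv2.INTER_CUBIC),alpha=1.5))
s=snap('wrist','w10')
for c in ['side','wrist']:
  for q in ['bracket','bracket_top','press_point','catch']:
    r=arm.tip_of(c,q); print(c,q,[(np.round(x['centre'],4),round(x['conf'],2)) for x in r[:3]])
E
```

```text
t 23.55 x' -81.91 y' -116.92 z 504.58 mm; F x' -0.4 y' -0.0 z 0.1; yaw -0.1301 toolz [ 4.0e-04  1.2e-03 -1.0e+00] torque [ 0.02 -0.01  0.03] gap -0.0001
side bracket [(array([0.638 , 0.2267, 0.1486]), 0.66)]
side bracket_top [(array([0.5741, 0.2349, 0.2235]), 0.9), (array([0.6396, 0.2261, 0.1856]), 0.66)]
side press_point [(array([0.6158, 0.2291, 0.2246]), 0.6), (array([ 0.5069,  0.117 , -0.001 ]), 0.33)]Traceback (most recent call last):
  File "<stdin>", line 9, in <module>
ValueError: it knows: bare_upright, beaker, bracket, bracket_top, home, lower_claw, lower_slot, oil_bottle, partner_upright, petri_dishes, press_point, screwdriver, slide_box, specimen_pot, upper_claw, upper_slot
```

View pics/s10z.png

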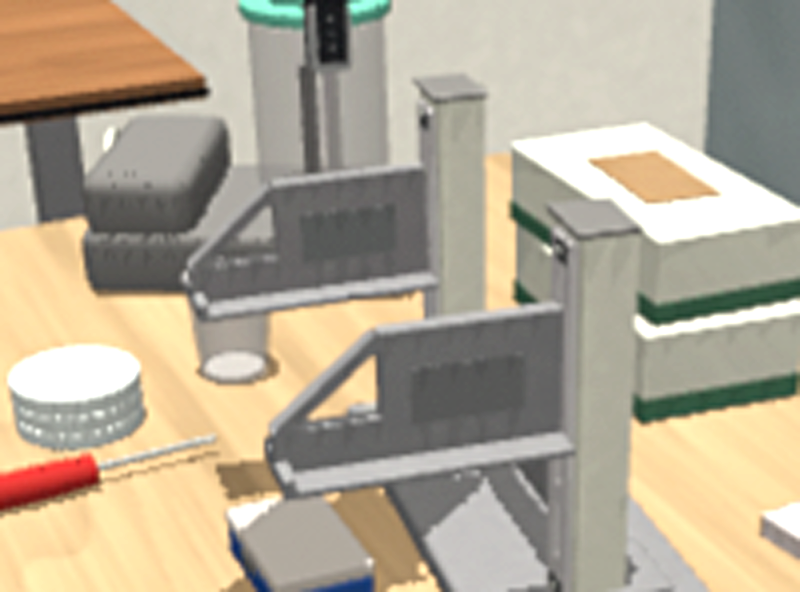

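View pics/w10.png

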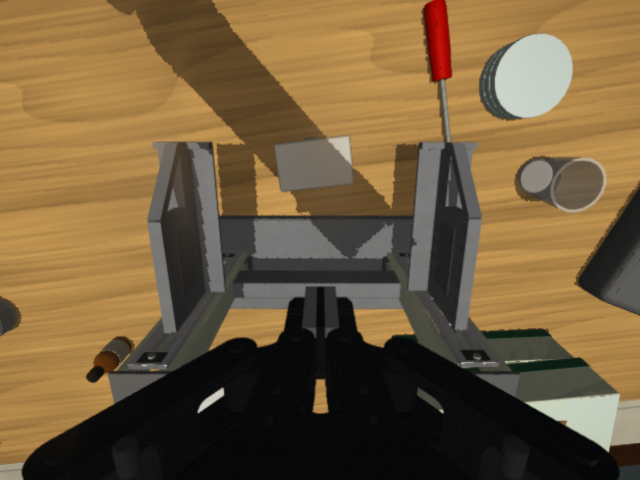

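```bash
python3 - <<'E'
from h import *
s=dict(np.load('pics/w10.npz'))
o=S+.0016*UX
rectify(s,o,YAW,'ra',ys=(-30,30),zs=(195,290),sc=6)
rectify(s,o-.240*UY-.0015*UY,YAW,'rb',ys=(-30,30),zs=(195,290),sc=6)
a=cv2.imread('pics/ra.png');b=cv2.imread('pics/rb.png')
cv2.imwrite('pics/rab.png',np.hstack([b,a]))
E
```

```text
(no output)
```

View pics/rab.png

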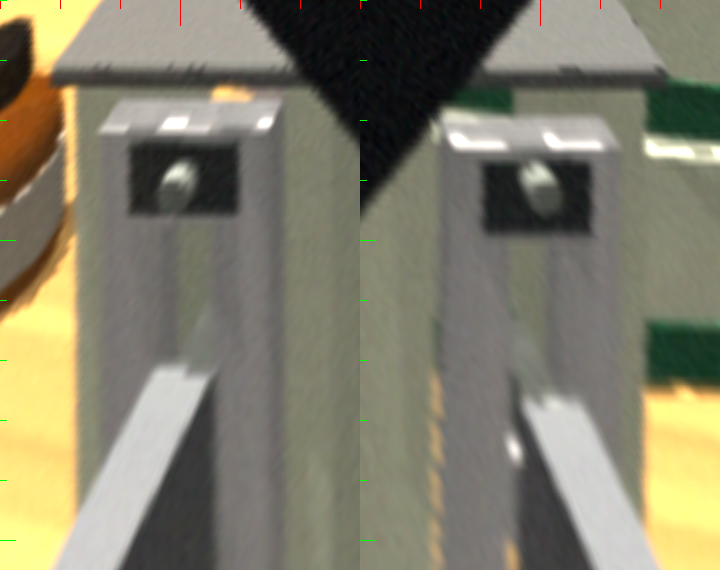

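```bash
python3 - <<'E'
from h import *
rep(); print(arm.finish_job())
E
```

```text
t 23.8 x' -81.77 y' -117.31 z 504.22 mm; F x' 0.2 y' -0.7 z 0.4; yaw -0.1300 toolz [-0.e+00  4.e-04 -1.e+00] torque [-0.03 -0.02  0.01] gap 0.0001
the job is handed in; nothing more can be done
None
```

The bracket is hooked into the top two slots of the bare upright and pressed home. I handed the job in at about 24 s, with the gripper clear of everything.

- **Hooking in:** I gripped the bracket by its top edge and found the slots with the wrist camera from both sides. The claws went in without touching until the back edge met the face, at about 6 N. I then lowered it onto the catch and let go.
- **Pressing:** With the fingers shut, I pressed down at the press point. The catch resisted up to about 17.5 N by the wrist sensor, slightly over the stated 15 N, then gave way. The bracket dropped about 7.7 mm and stopped solidly. At 22 N it gave less than 0.2 mm more, so I take it to be standing on the slots' lower edges.
- **Last pictures:** The bracket hangs level like the other one, flush with the face, and nothing else looks moved.

**Not confirmed:**
- **Catch:** I could not see it, so that it snapped over rests on the sudden drop and the hard stop.
- **Height:** By touch the bracket sits about 2 mm below nominal, and by eye its strip sits about 3 mm lower than the other upright's. The final picture put the bracket about 5 mm lower than the other bracket. That is nearly 2 mm more than the strip explains. I put it down to viewing error, because the necks cannot go below the slot edges.

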